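Flip the marker of the bay with the unshielded vial

TASK

In the storage rack one bay holds a bare glass vial where the other two hold lead pots. With the fingertips, push the white marker paddle in front of that vial up and right over its axle, then press it down until it lies fully flat on the far side with its ring face up. Leave the other two paddles, the vial and the pots where they are; nothing is to be picked up.

Things in the scene. Friction and masses are not known exactly. Their poses are not given: they have to be found in the camera images.
- rack: Grey storage rack screwed to the worktop: base plate 200 x 360 x 10 mm with three bays side by side, 120 mm apart. Origin: on the worktop, below the middle bay's axle; its x axis points away from the robot (up to 0.25 rad of yaw), y along the row to the left, z up. The base plate reaches from x = -35 to +165 mm, so the worktop under the outer half of an unflipped paddle is bare.
- vial: Bare glass injection vial, 28 mm across and 57 mm tall with a white crimped collar, standing loose on the stand of one bay (any of the three). Origin: centre of its underside.
- pot_1: Grey cylindrical lead pot with a small knob on its lid, 46 mm across, 84 mm tall, standing loose on the stand of one of the bays. Origin: centre of its underside.
- pot_2: Light grey cylindrical lead pot with a small knob on its lid, 50 mm across, 92 mm tall, standing loose on the stand of one of the bays. Origin: centre of its underside.
- stand_left (a point): Centre of the round black rubber stand (66 mm across, 12 mm above the worktop) of the left bay as seen from the robot, 125 mm behind its axle.
- axle_left (a point): Centre of the left bay's paddle axle, 80 mm above the worktop; the axle runs along the rack's y axis between two upright cheeks 26 mm deep, 92 mm tall, 69 mm apart inside.
- edge_left (a point): Middle of the free edge of the left bay's paddle, 75 mm from the axle. The paddle is a white plate 60 mm wide and 5 mm thick, 40 g, with a raised black straight bar on one face and a raised black ring on the other; at first it lies toward the robot, bar face up, its free edge a little raised, its underside free from 25 mm outward of the axle.
- paddle_left (a joint): Angle of the left bay's paddle (rad): 0 = lying level toward the robot, bar face up; pi/2 = upright; pi = lying level away from the robot, ring face up, against its stop. Starts between 0.2 and 0.5 (a little raised). Its stiff hinge (about 0.03 N m) keeps it wherever it is left.
- stand_middle (a point): Centre of the round black rubber stand (66 mm across, 12 mm above the worktop) of the middle bay as seen from the robot, 125 mm behind its axle.
- axle_middle (a point): Centre of the middle bay's paddle axle, 80 mm above the worktop; the axle runs along the rack's y axis between two upright cheeks 26 mm deep, 92 mm tall, 69 mm apart inside.
- edge_middle (a point): Middle of the free edge of the middle bay's paddle, 75 mm from the axle. The paddle is a white plate 60 mm wide and 5 mm thick, 40 g, with a raised black straight bar on one face and a raised black ring on the other; at first it lies toward the robot, bar face up, its free edge a little raised, its underside free from 25 mm outward of the axle.
- paddle_middle (a joint): Angle of the middle bay's paddle (rad): 0 = lying level toward the robot, bar face up; pi/2 = upright; pi = lying level away from the robot, ring face up, against its stop. Starts between 0.2 and 0.5 (a little raised). Its stiff hinge (about 0.03 N m) keeps it wherever it is left.
- stand_right (a point): Centre of the round black rubber stand (66 mm across, 12 mm above the worktop) of the right bay as seen from the robot, 125 mm behind its axle.
- axle_right (a point): Centre of the right bay's paddle axle, 80 mm above the worktop; the axle runs along the rack's y axis between two upright cheeks 26 mm deep, 92 mm tall, 69 mm apart inside.
- edge_right (a point): Middle of the free edge of the right bay's paddle, 75 mm from the axle. The paddle is a white plate 60 mm wide and 5 mm thick, 40 g, with a raised black straight bar on one face and a raised black ring on the other; at first it lies toward the robot, bar face up, its free edge a little raised, its underside free from 25 mm outward of the axle.
- paddle_right (a joint): Angle of the right bay's paddle (rad): 0 = lying level toward the robot, bar face up; pi/2 = upright; pi = lying level away from the robot, ring face up, against its stop. Starts between 0.2 and 0.5 (a little raised). Its stiff hinge (about 0.03 N m) keeps it wherever it is left.
There are look-alikes about, which are no part of the job. There is more than one size of the vial; the one meant has the size given above. What is shaped like the pot_1 but yellow is not meant.

How it is judged:
At the end, for the whole second after the job is handed in: The paddle of the bay with the vial lies flipped within about 0.11 rad (6 degrees) of its far stop, ring face up; the free edges of the other two paddles are within 20 mm of where they began; vial and pots stand upright within 15 mm of where they began (((horizontal distance between vial and stand_left below 0.04 m and value of joint paddle_left above 3.03 rad and not (distance of edge_middle from where it was at the start of the episode above 0.02 m) and not (distance of edge_right from where it was at the start of the episode above 0.02 m)) or (horizontal distance between vial and stand_middle below 0.04 m and value of joint paddle_middle above 3.03 rad and not (distance of edge_left from where it was at the start of the episode above 0.02 m) and not (distance of edge_right from where it was at the start of the episode above 0.02 m)) or (horizontal distance between vial and stand_right below 0.04 m and value of joint paddle_right above 3.03 rad and not (distance of edge_left from where it was at the start of the episode above 0.02 m) and not (distance of edge_middle from where it was at the start of the episode above 0.02 m))) and distance of each of vial, pot_1, pot_2 from where it was at the start of the episode below 0.015 m and angle between each of vial, pot_1, pot_2's own z axis and vertical below 0.1 rad); the robot touches nothing.
It fails at once if the vial or a pot is picked up or shoved (moved more than 15 mm) (distance of any of vial, pot_1, pot_2 from where it was at the start of the episode above 0.015 m).
It fails at once if the paddle of a bay with a lead pot is turned (its edge moved more than 20 mm) ((not (horizontal distance between vial and stand_left below 0.04 m) and distance of edge_left from where it was at the start of the episode above 0.02 m) or (not (horizontal distance between vial and stand_middle below 0.04 m) and distance of edge_middle from where it was at the start of the episode above 0.02 m) or (not (horizontal distance between vial and stand_right below 0.04 m) and distance of edge_right from where it was at the start of the episode above 0.02 m)).
It also fails if it takes over 34 s, if anything falls off the work surface, if the arm or the gripper's body presses on something with over 40 N, if the wrist force passes 120 N, or if a joint passes its speed limit or range.

ROBOT

A 6-joint arm with a two-finger parallel gripper is mounted at the origin on a cart in front of the work surface, level with it; the furniture and walls round the work are solid. World frame = base frame: x ahead of the robot, y to its left, z up, the work surface at z = 0. Lengths are in m, angles in rad, forces in N, time in s.
With the tool pointing down it reaches from about 0.3 to 0.75 m from the base axis. Payload 8.5 kg.
Tool frame: the origin (TCP) lies at the very end of the fingers, on their centre line; the grasp point (between the pads) lies hold_point_z behind it (hold_point_z is the distance from the TCP to the grasp point, in m); x points along the fingers, z is the direction in which the jaws open and shut, and the axes are right-handed (so a half turn about x gives the same grasp; the last joint's range is limited). The gripper opens to 85 mm and grips with 20 to 120 N. Pads are 22 mm wide; open, the fingers measure 114 mm over their backs; the gripper's body (76 mm by 85 mm) begins 54 mm behind the grasp point. The pads swing forward as they close: fully open they stand 13 mm farther back than shut.
Start: joints at [-1.396, 0.381, 1.297, -0, 1.464, -0.215], TCP at [0.209, -0.509, 0.231] pointing down, gripper open.
Joint ranges: [-3.11, 3.11], [-0.89, 2.33], [0.22, 2.48], [-1.42, 4.56], [0.17, 2.85], [-2.88, 2.88]. Speed limits (rad/s): [2.39, 2.39, 3.14, 3.14, 3.14, 3.14].

INTERFACE

Orientations are given as a unit quaternion [x, y, z, w].
In Python, from station import * gives the robot as it stands. The module is installed in compiled form; this text tells all that it offers.
- The arm moves only by the tool jog_arm, never from a script. Its argument "targets" is a list of rows, each an object with "dp": the shift along the world's x, y, z normalised to -1 to 1, where 1 is 25 mm, a list of three; "delta_rot": the turn, a rotation vector about the world's x, y, z normalised to -1 to 1, where 1 is 0.15 rad, a list of three; "grip": the closure, from -1 (fully open) to 1 (shut), so that 0 is half open. In form: [{"dp": [tx, ty, tz], "delta_rot": [ax, ay, az], "grip": grip}, ...]. A call has 1 to 10 rows; each row shifts and turns the commanded pose from where the row before left it; what a row does not reach is not made up. A row lasts 1/10 s, in which the tool goes at most 50 mm and 8.59 degrees, less where a joint would pass 70% of its speed; a pose out of reach is approached as far as the arm can. A call with a number of a shift or a turn outside -1 to 1 is refused whole. A call with a gripper value outside its range is refused whole. The fingers move at their own pace and stop on an object; the grip force is fixed at half the most. Time passes only in rows, so rows that do not move let the fingers close. It gives the time, the measured TCP pose, the force and the opening at its end, in the units of the state.
- observe(): the state, without advancing time (a new reading comes with each control period).
- grab_frame(name): name is "side" or "top" or "wrist"; returns a dict with "color" (420x560x3 uint8, red, green, blue), "camera_matrix" (3x3 intrinsics, pixels), "k1" (the pictures are not rectified: a ray, as slopes to the right and down, at radius r is drawn at 1 + k1 r^2 times it, then the intrinsics apply), "R" (3x3) and "t" (3): a world point X has camera coordinates R X + t. Camera axes: x right, y down, z forward; pixel columns grow to the right and rows downward; lengths in m; the calibration is good to about 2 mm. A picture is of the moment at which its call begins. There is no depth.
- hand_in(): hands the job in, once; it reports no verdict.
The state is a dict: "t": time; "qpos": joint angles; "dq": joint speeds; "joint_torque": joint torques, N m; "eef_pos": TCP position; "tool_rot": TCP orientation; "ft_force": force on the tool from outside, world axes, zero at the start; "wrist_torque": the same for the moment, N m; "grip_width": opening from 0.0 (shut) to 1.0 (fully open).
Only numpy, scipy, OpenCV 4.12 (cv2) and the standard library are available. Lean on these libraries where they do the work, as an engineer would, in place of code of your own. Each camera call takes 0.05 s, during which the arm holds its last target. There are 200 camera calls.

## Working session

There is one attempt and no reset: what is moved stays moved. The work goes in short steps, Python scripts to look and compute and a tool call to move; the robot and the scene stay as the last step left them, time stands still between calls to the robot, and variables do not carry over. Pictures are saved under pics/ and viewed, about 8 in all and at most 12, crops included, and the job is handed in when it is done.

Besides the shell and the picture viewer there is one more tool, called after "Request:" in YAML: its name, and indented under it one key for each argument. jog_arm: Moves the arm, as the interface text tells. Scaled input: -1 to 1 covers 25 mm each way for a shift and 0.15 rad each way for a turn. Its arguments: {"type":"object","properties":{"targets":{"type":"array"}},"required":["targets"]}

```bash
mkdir -p pics; cat > h.py <<'E'
from station import *
import numpy as np, cv2
def snap(n,f):
    d=grab_frame(n); np.savez(f'pics/{f}.npz',**{k:np.array(v) for k,v in d.items()})
    cv2.imwrite(f'pics/{f}.png',d['color'][:,:,::-1]); return d
def load(f): return np.load(f'pics/{f}.npz')
def proj(d,P):
    c=np.atleast_2d(P)@d['R'].T+d['t']; s=c[:,:2]/c[:,2:]; s=s*(1+d['k1']*(s**2).sum(1,keepdims=True))
    K=d['camera_matrix']; return s@K[:2,:2].T+K[:2,2]
def ray(d,uv):
    K=d['camera_matrix']; s0=(np.array(uv,float)-K[:2,2])/[K[0,0],K[1,1]]; s=s0.copy()
    for _ in range(20): s=s0/(1+d['k1']*(s@s))
    v=d['R'].T@np.array([*s,1]); return -d['R'].T@d['t'],v
def onz(d,uv,z):
    o,v=ray(d,uv); return o+v*(z-o[2])/v[2]
E
python3 - <<'E'
from h import *
a=snap('top','top0');b=snap('side','side0')
for d in(a,b):print(-d['R'].T@d['t'],d['R'][2])
print(observe())
cv2.imwrite('pics/both.png',cv2.resize(np.hstack([a['color'],b['color']])[:,:,::-1],(800,300)))
E
```

```text
[ 0.45005133 -0.0907071   0.95481583] [ 0.20849243  0.00347196 -0.97801782]
[ 0.2077018  -0.94295246  0.62429675] [ 0.3918117   0.77250752 -0.49971565]
{'t': 0.1, 'qpos': array([-1.39633619e+00,  3.81110979e-01,  1.29816471e+00, -3.28436374e-05,
        1.46359590e+00, -2.15308587e-01]), 'dq': array([ 8.01687966e-05, -1.84703548e-03, -2.25423681e-03, -2.02966799e-04,
       -7.78420714e-04,  2.63751467e-03]), 'joint_torque': array([ 3.83096107e-03, -4.49221659e+01, -2.31656170e+01, -2.12138766e-04,
        3.69689340e-03, -3.00649617e-06]), 'eef_pos': array([ 0.20892434, -0.50848683,  0.23078983]), 'tool_rot': array([ 0.39402558,  0.58768362, -0.39338917,  0.58704069]), 'ft_force': array([-0.18892487, -0.92748605,  0.08319828]), 'wrist_torque': array([-0.0009914 , -0.02043727,  0.03168999]), 'grip_width': 0.9978684884823231}
```

View pics/top0.png

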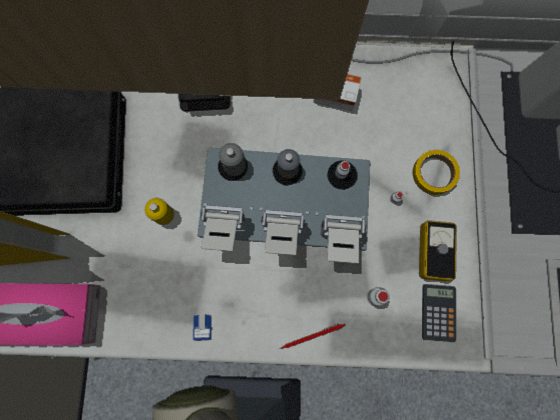

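View pics/side0.png

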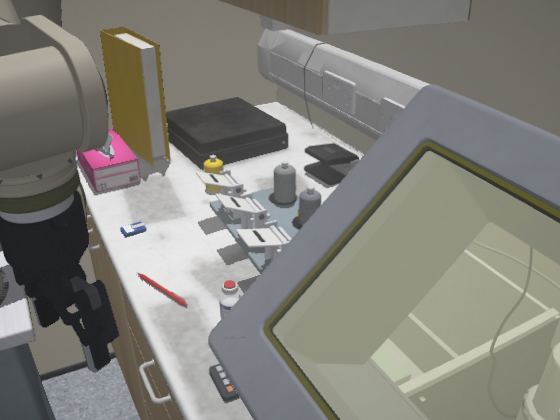

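The top picture shows the rack. The left bay (232,158) and middle bay (288,164) hold pots, and the right bay (343,172) holds a red-topped vial. The look-alikes are the loose vials at (397,198) and (379,297) and the yellow pot at (158,210); none of them stand in a bay. I'll confirm in an enlarged crop and measure.

```bash
python3 - <<'E'
from h import *
d=load('top0');c=d['color'][130:275,190:390,::-1]
cv2.imwrite('pics/crop1.png',cv2.resize(c,(800,580),interpolation=cv2.INTER_CUBIC))
b=load('side0')
print(proj(d,[[.209,-.509,.231]]),onz(d,(343,180),.012),onz(d,(370,161),.01),onz(d,(207,149),.01))
E
```

```text
[[560.24847446 483.53285934]] [ 0.71529122 -0.21949133  0.012     ] [ 0.76154207 -0.27877603  0.01      ] [0.77495751 0.08168659 0.01      ]
```

View pics/crop1.png

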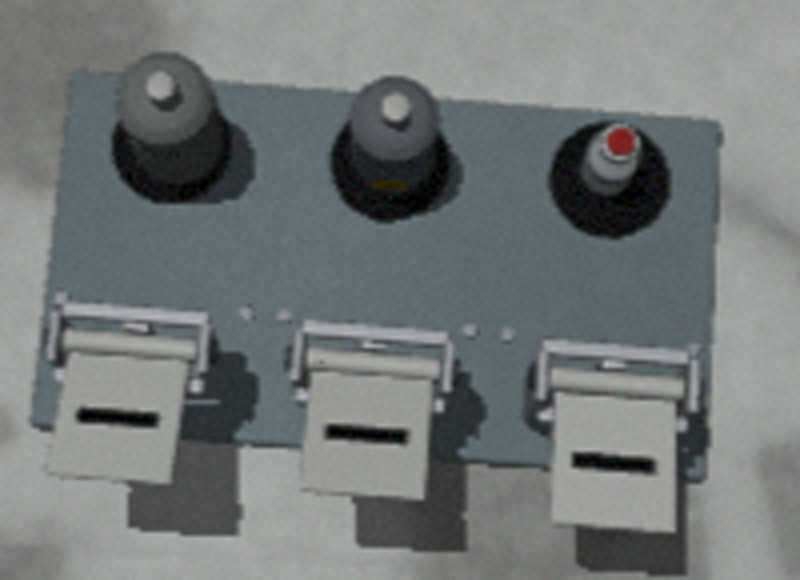

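The crop confirms the right bay holds the bare vial (crop 615,160) and the other two bays hold pots. Next I fit the rack pose and the paddle angle.

```bash
python3 - <<'E'
from h import *
from scipy.optimize import least_squares
from scipy.spatial.transform import Rotation as Ro
d=load('top0'); px=lambda L:np.array(L)/4+[190,130]-.4
cor=px([(718,121),(75,70),(33,425),(705,480)])
loc=np.array([[.165,-.18,.01],[.165,.18,.01],[-.035,.18,.01],[-.035,-.18,.01]])
W=lambda p,l:np.atleast_2d(l)@Ro.from_euler('z',p[2]).as_matrix().T+[p[0],p[1],0]
s=least_squares(lambda p:(proj(d,W(p,loc))-cor).ravel(),[.59,-.1,0]);p=s.x
print('rack',p,s.fun.round(1))
ed=px([(552,522),(676,531)])
for th in(.2,.3,.4,.5):
  print(th,(proj(d,W(p,[[-.075*np.cos(th),-.12+y,.08+.075*np.sin(th)+.002] for y in(.03,-.03)]))-ed).round(1).tolist())
print('axle',W(p,[[0,-.12,.08],[0,-.12+.03,.08],[0,-.12-.03,.08]]),'px crop',((proj(d,W(p,[[0,-.12,.08],[.125,-.12,.012]]))-[190,130])*4).round())
for y in(.14,-.1,-.22):print(ray(d,(0,0))[0] is None)
for n,uv in(('bar',(620,350)),('pin',(620,364))):
  o=onz(d,px([uv])[0],.092);print(n,Ro.from_euler('z',-p[2]).apply(o-[p[0],p[1],0]))
R=Ro.from_quat(observe()['tool_rot']).as_matrix();print(R.round(3))
E
```

```text
rack [ 0.60768545 -0.09233476 -0.04205546] [ 1.  -0.3 -0.7 -0.3 -1.   0.3  0.6  0.2]
0.2 [[-0.5, 0.8], [-0.0, 1.1]]
0.3 [[-0.0, -0.6], [0.7, -0.2]]
0.4 [[0.5, -2.3], [1.4, -1.9]]
0.5 [[1.0, -4.4], [2.1, -4.0]]
axle [[ 0.60264028 -0.21222866  0.08      ]
 [ 0.60390157 -0.18225518  0.08      ]
 [ 0.60137899 -0.24220213  0.08      ]] px crop [[614. 383.]
 [609. 178.]]
False
False
False
bar [ 0.01501601 -0.11955914  0.092     ]
pin [ 0.00806183 -0.11991292  0.092     ]
[[-0.     0.925  0.38 ]
 [ 0.001  0.38  -0.925]
 [-1.     0.    -0.001]]
```

The rack fit is good (1 px residuals). The right axle is at (0.603, -0.212, 0.08) and the paddle angle is about 0.25, so its edge is near (0.530, -0.209, 0.098). Moving to the front of the paddle now.

Request:
jog_arm:
  targets:
    - {"dp": [0.8, 1, 0], "delta_rot": [0, 0, -0.29], "grip": 1}
    - {"dp": [0.8, 1, 0], "delta_rot": [0, 0, -0.29], "grip": 1}
    - {"dp": [0.8, 1, 0], "delta_rot": [0, 0, -0.29], "grip": 1}
    - {"dp": [0.8, 1, 0], "delta_rot": [0, 0, -0.29], "grip": 1}
    - {"dp": [0.8, 1, 0], "delta_rot": [0, 0, -0.29], "grip": 1}
    - {"dp": [0.8, 1, 0], "delta_rot": [0, 0, -0.29], "grip": 1}
    - {"dp": [0.8, 1, 0], "delta_rot": [0, 0, -0.29], "grip": 1}
    - {"dp": [0.8, 1, 0], "delta_rot": [0, 0, -0.29], "grip": 1}
    - {"dp": [0.8, 1, 0], "delta_rot": [0, 0, -0.29], "grip": 1}
    - {"dp": [0.8, 1, 0], "delta_rot": [0, 0, -0.29], "grip": 1}

```text
t: 1.1
eef_pos: [0.4096, -0.2575, 0.2311]
tool_rot: [0.512, 0.488, -0.512, 0.488]
ft_force: [0.0, -0.5, -0.7]
grip_width: -0.002
```

Request:
jog_arm:
  targets:
    - {"dp": [0.5, 1, 0], "delta_rot": [0, -0.9, 0], "grip": 1}
    - {"dp": [0.5, 1, 0], "delta_rot": [0, -0.9, 0], "grip": 1}
    - {"dp": [0, 0, 0], "delta_rot": [0, -0.9, 0], "grip": 1}
    - {"dp": [0, 0, 0], "delta_rot": [0, -0.9, 0], "grip": 1}
    - {"dp": [0, 0, 0], "delta_rot": [0, -0.9, 0], "grip": 1}
    - {"dp": [0, 0, 0], "delta_rot": [0, 0, 0], "grip": 1}

```text
t: 1.7
eef_pos: [0.4323, -0.208, 0.2299]
tool_rot: [0.653, 0.299, -0.313, 0.621]
ft_force: [0.2, -0.3, -0.4]
grip_width: 0.0
```

```bash
python3 - <<'E'
from h import *
from scipy.spatial.transform import Rotation as Ro
o=observe();print(o['t'],o['qpos'].round(3),o['eef_pos'].round(4),o['ft_force'].round(1),o['grip_width']);print(Ro.from_quat(o['tool_rot']).as_matrix().round(3))
E
```

```text
1.7 [-1.005  0.076  1.906  0.737  0.904  0.22 ] [ 0.4323 -0.208   0.2299] [ 0.2 -0.3 -0.4] 0.00020930128662084962
[[ 0.625  0.78  -0.038]
 [ 0.001 -0.049 -0.999]
 [-0.781  0.624 -0.031]]
```

Request:
jog_arm:
  targets:
    - {"dp": [0.2, 0, -0.9], "delta_rot": [0, 0, 0], "grip": 1}
    - {"dp": [0.2, 0, -0.9], "delta_rot": [0, 0, 0], "grip": 1}
    - {"dp": [0.2, 0, -0.9], "delta_rot": [0, 0, 0], "grip": 1}
    - {"dp": [0.2, 0, -0.9], "delta_rot": [0, 0, 0], "grip": 1}
    - {"dp": [0.2, 0, -0.9], "delta_rot": [0, 0, 0], "grip": 1}
    - {"dp": [0.2, 0, -0.9], "delta_rot": [0, 0, 0], "grip": 1}
    - {"dp": [0.1, 0, -0.9], "delta_rot": [0, 0, 0], "grip": 1}
    - {"dp": [0.1, 0, -0.9], "delta_rot": [0, 0, 0], "grip": 1}
    - {"dp": [0, 0, -0.1], "delta_rot": [0, 0, 0], "grip": 1}
    - {"dp": [0, 0, 0], "delta_rot": [0, 0, 0], "grip": 1}

```text
t: 2.7
eef_pos: [0.4697, -0.2085, 0.0488]
tool_rot: [0.652, 0.3, -0.313, 0.622]
ft_force: [-0.2, -0.9, 0.4]
grip_width: -0.001
```

```bash
python3 - <<'E'
from h import *
o=observe();print(o['qpos'].round(3),o['eef_pos'].round(4),o['ft_force'].round(1))
d=snap('side','s1');d2=snap('top','t1')
a=d['color'][130:330,130:330,::-1];b=d2['color'][150:350,240:440,::-1]
cv2.imwrite('pics/c2.png',cv2.resize(np.hstack([a,b]),(800,400),interpolation=cv2.INTER_CUBIC))
E
```

```text
[-0.916  0.497  2.088  1.39   0.529 -0.541] [ 0.4697 -0.2085  0.0488] [-0.2 -0.9  0.4]
```

View pics/c2.png

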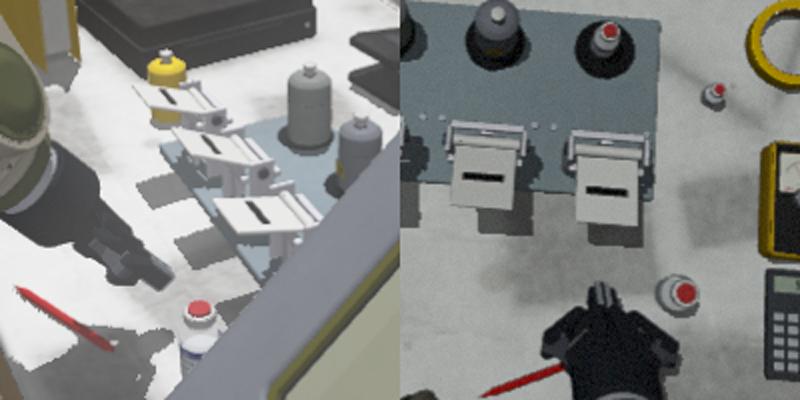

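The fingertips are in front of the right paddle, at about (600,290) in the right half of the crop. The loose big vial is close to the right knuckle, so I shift 10 mm left while going in under the paddle.

Request:
jog_arm:
  targets:
    - {"dp": [0, 0.4, 0], "delta_rot": [0, 0, 0], "grip": 1}
    - {"dp": [0.6, 0, 0], "delta_rot": [0, 0, 0], "grip": 1}
    - {"dp": [0.6, 0, 0], "delta_rot": [0, 0, 0], "grip": 1}
    - {"dp": [0.6, 0, 0], "delta_rot": [0, 0, 0], "grip": 1}
    - {"dp": [0.6, 0, 0], "delta_rot": [0, 0, 0], "grip": 1}
    - {"dp": [0.6, 0, 0], "delta_rot": [0, 0, 0], "grip": 1}
    - {"dp": [0, 0, 0], "delta_rot": [0, 0, 0], "grip": 1}

```text
t: 3.5
eef_pos: [0.5456, -0.1989, 0.0504]
tool_rot: [0.651, 0.299, -0.312, 0.624]
ft_force: [0.1, -0.3, -0.0]
grip_width: -0.0
```

```bash
python3 - <<'E'
from h import *
o=observe();print(o['qpos'].round(3),o['eef_pos'].round(4),o['ft_force'].round(1))
d=snap('side','s2');d2=snap('top','t2')
a=d['color'][130:330,130:330,::-1];b=d2['color'][150:350,240:440,::-1]
cv2.imwrite('pics/c3.png',cv2.resize(np.hstack([a,b]),(800,400),interpolation=cv2.INTER_CUBIC))
E
```

```text
[-0.753  0.544  1.924  1.282  0.463 -0.267] [ 0.5456 -0.1989  0.0504] [ 0.1 -0.3 -0. ]
```

View pics/c3.png

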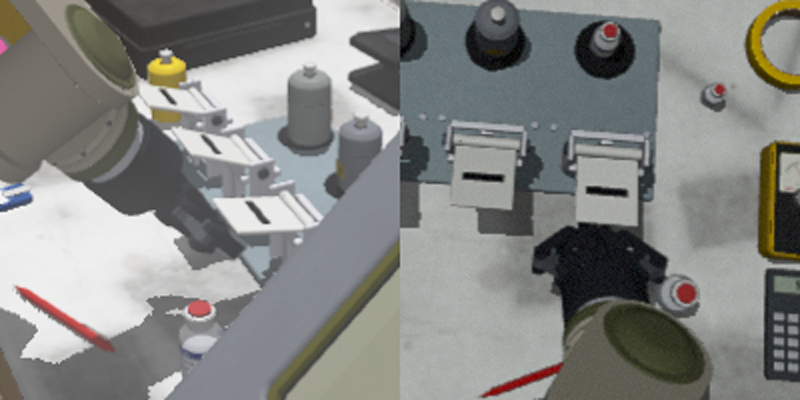

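The tips are under the right paddle, the vial and the other bays are untouched, and the force is zero. Lifting along the arc now.

Request:
jog_arm:
  targets:
    - {"dp": [0.1, -0.1, 0.52], "delta_rot": [0, 0, 0], "grip": 1}
    - {"dp": [0.1, -0.1, 0.52], "delta_rot": [0, 0, 0], "grip": 1}
    - {"dp": [0.1, -0.1, 0.52], "delta_rot": [0, 0, 0], "grip": 1}
    - {"dp": [0.1, -0.1, 0.52], "delta_rot": [0, 0, 0], "grip": 1}
    - {"dp": [0.1, -0.05, 0.52], "delta_rot": [0, 0, 0], "grip": 1}
    - {"dp": [0.34, 0, 0.25], "delta_rot": [0, 0, 0], "grip": 1}
    - {"dp": [0.34, 0, 0.25], "delta_rot": [0, 0, 0], "grip": 1}
    - {"dp": [0.34, 0, 0.25], "delta_rot": [0, 0, 0], "grip": 1}
    - {"dp": [0.34, 0, 0.25], "delta_rot": [0, 0, 0], "grip": 1}
    - {"dp": [0, 0, 0], "delta_rot": [0, 0, 0], "grip": 1}

```text
t: 4.6
eef_pos: [0.5905, -0.2102, 0.1398]
tool_rot: [0.651, 0.299, -0.313, 0.623]
ft_force: [-0.3, 0.1, -1.1]
grip_width: -0.001
```

```bash
python3 - <<'E'
from h import *
o=observe();print(o['qpos'].round(3),o['eef_pos'].round(4),o['ft_force'].round(1))
d=snap('side','s3');d2=snap('top','t3')
a=d['color'][130:330,130:330,::-1];b=d2['color'][130:330,240:440,::-1]
cv2.imwrite('pics/c4.png',cv2.resize(np.hstack([a,b]),(800,400),interpolation=cv2.INTER_CUBIC))
E
```

```text
[-0.703  0.432  1.714  0.797  0.6    0.33 ] [ 0.5905 -0.2102  0.1398] [-0.3  0.1 -1.1]
```

View pics/c4.png

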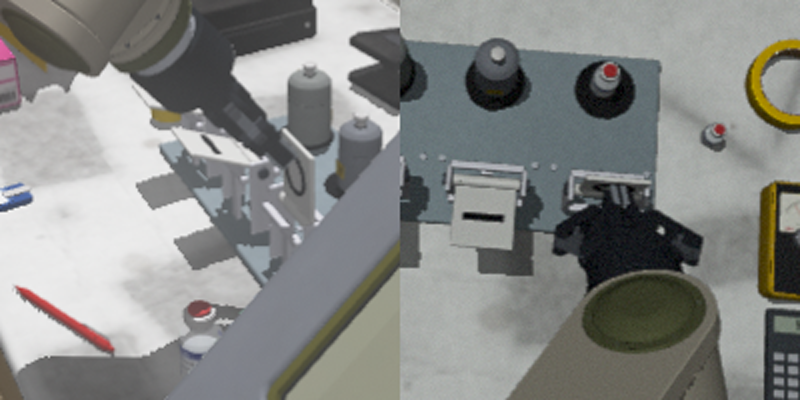

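The paddle is upright with the ring face toward the robot, at (297,175) in the crop. Next I push it over while turning the tool steeper.

Request:
jog_arm:
  targets:
    - {"dp": [0.48, -0.02, -0.04], "delta_rot": [0, 0.5, 0], "grip": 1}
    - {"dp": [0.48, -0.02, -0.04], "delta_rot": [0, 0.5, 0], "grip": 1}
    - {"dp": [0.46, -0.02, -0.26], "delta_rot": [0, 0.5, 0], "grip": 1}
    - {"dp": [0.46, -0.02, -0.26], "delta_rot": [0, 0.5, 0], "grip": 1}
    - {"dp": [0.3, -0.02, -0.38], "delta_rot": [0, 0.5, 0], "grip": 1}
    - {"dp": [0.3, -0.02, -0.38], "delta_rot": [0, 0.5, 0], "grip": 1}
    - {"dp": [0.12, 0, -0.24], "delta_rot": [0, 0, 0], "grip": 1}
    - {"dp": [0.12, 0, -0.24], "delta_rot": [0, 0, 0], "grip": 1}
    - {"dp": [0, 0, 0], "delta_rot": [0, 0, 0], "grip": 1}

```text
t: 5.6
eef_pos: [0.6575, -0.2128, 0.0916]
tool_rot: [0.566, 0.431, -0.451, 0.54]
ft_force: [0.2, 1.1, 0.1]
grip_width: 0.0
```

Request:
jog_arm:
  targets:
    - {"dp": [0, 0, -0.16], "delta_rot": [0, 0, 0], "grip": 1}
    - {"dp": [0, 0, 0], "delta_rot": [0, 0, 0], "grip": 1}

```text
t: 5.8
eef_pos: [0.6579, -0.2131, 0.0887]
tool_rot: [0.566, 0.431, -0.451, 0.54]
ft_force: [-0.1, 0.2, 0.0]
grip_width: -0.0
```

Request:
jog_arm:
  targets:
    - {"dp": [0, 0, -0.08], "delta_rot": [0, 0, 0], "grip": 1}
    - {"dp": [0, 0, 0], "delta_rot": [0, 0, 0], "grip": 1}

```text
t: 6.0
eef_pos: [0.6583, -0.213, 0.0868]
tool_rot: [0.565, 0.431, -0.451, 0.54]
ft_force: [-0.2, -0.4, 0.1]
grip_width: 0.004
```

Request:
jog_arm:
  targets:
    - {"dp": [0, 0, -0.06], "delta_rot": [0, 0, 0], "grip": 1}
    - {"dp": [0, 0, 0], "delta_rot": [0, 0, 0], "grip": 1}

```text
t: 6.2
eef_pos: [0.6585, -0.213, 0.0852]
tool_rot: [0.565, 0.431, -0.451, 0.54]
ft_force: [0.6, 0.3, 0.3]
grip_width: -0.002
```

Request:
jog_arm:
  targets:
    - {"dp": [0, 0, -0.05], "delta_rot": [0, 0, 0], "grip": 1}
    - {"dp": [0, 0, 0], "delta_rot": [0, 0, 0], "grip": 1}

```text
t: 6.4
eef_pos: [0.6586, -0.213, 0.0842]
tool_rot: [0.565, 0.431, -0.45, 0.54]
ft_force: [-0.8, 0.4, 1.0]
grip_width: 0.001
```

Request:
jog_arm:
  targets:
    - {"dp": [0, 0, -0.05], "delta_rot": [0, 0, 0], "grip": 1}
    - {"dp": [0, 0, 0], "delta_rot": [0, 0, 0], "grip": 1}

```text
t: 6.6
eef_pos: [0.6587, -0.213, 0.0839]
tool_rot: [0.565, 0.43, -0.45, 0.541]
ft_force: [-3.3, 1.1, 6.4]
grip_width: -0.0
```

```bash
python3 - <<'E'
from h import *
d=snap('side','s4');d2=snap('top','t4')
a=d['color'][130:330,130:330,::-1];b=d2['color'][130:330,240:440,::-1]
cv2.imwrite('pics/c5.png',cv2.resize(np.hstack([a,b]),(800,400),interpolation=cv2.INTER_CUBIC))
E
```

```text
(no output)
```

View pics/c5.png

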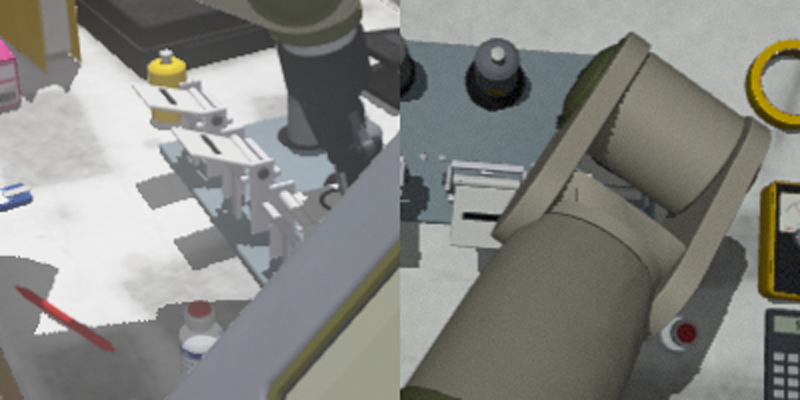

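The force rises with no further motion at tip z = 0.084, which matches the stop (plate top about 0.0825). One firmer press, then I retreat up and back to check.

Request:
jog_arm:
  targets:
    - {"dp": [0, 0, -0.06], "delta_rot": [0, 0, 0], "grip": 1}
    - {"dp": [0, 0, 0], "delta_rot": [0, 0, 0], "grip": 1}

```text
t: 6.9
eef_pos: [0.6588, -0.2131, 0.0835]
tool_rot: [0.565, 0.43, -0.45, 0.541]
ft_force: [-6.3, 3.1, 14.4]
grip_width: 0.001
```

Request:
jog_arm:
  targets:
    - {"dp": [0, 0, 0.4], "delta_rot": [0, 0, 0], "grip": 1}
    - {"dp": [0, 0, 0.9], "delta_rot": [0, 0, 0], "grip": 1}
    - {"dp": [0, 0, 0.9], "delta_rot": [0, 0, 0], "grip": 1}
    - {"dp": [-0.5, 0, 0.9], "delta_rot": [0, 0, 0], "grip": 1}
    - {"dp": [-0.9, 0, 0.9], "delta_rot": [0, 0, 0], "grip": 1}
    - {"dp": [-1, 0, 0.5], "delta_rot": [0, 0, 0], "grip": 1}
    - {"dp": [-1, 0, 0], "delta_rot": [0, 0, 0], "grip": 1}
    - {"dp": [-1, -0.5, 0], "delta_rot": [0, 0, 0], "grip": 1}
    - {"dp": [-1, -1, 0], "delta_rot": [0, 0, 0], "grip": 1}
    - {"dp": [-1, -1, 0], "delta_rot": [0, 0, 0], "grip": 1}

```text
t: 7.9
eef_pos: [0.4975, -0.2757, 0.1941]
tool_rot: [0.565, 0.431, -0.45, 0.541]
ft_force: [1.1, -0.4, 0.2]
grip_width: -0.003
```

Request:
jog_arm:
  targets:
    - {"dp": [-1, -1, 0], "delta_rot": [0, 0, 0], "grip": 1}
    - {"dp": [-1, -1, 0], "delta_rot": [0, 0, 0], "grip": 1}
    - {"dp": [-0.5, -1, 0], "delta_rot": [0, 0, 0], "grip": 1}
    - {"dp": [-0.5, -1, 0], "delta_rot": [0, 0, 0], "grip": 1}
    - {"dp": [0, 0, 0], "delta_rot": [0, 0, 0], "grip": 1}
    - {"dp": [0, 0, 0], "delta_rot": [0, 0, 0], "grip": 1}

```text
t: 8.5
eef_pos: [0.4233, -0.3755, 0.1937]
tool_rot: [0.566, 0.431, -0.451, 0.54]
ft_force: [-0.1, 0.8, 0.3]
grip_width: -0.001
```

```bash
python3 - <<'E'
from h import *
from scipy.spatial.transform import Rotation as Ro
d=snap('side','s5');d2=snap('top','t5')
a=d['color'][130:330,180:380,::-1];b=d2['color'][130:275,190:390,::-1]
cv2.imwrite('pics/c6.png',cv2.resize(b,(800,580),interpolation=cv2.INTER_CUBIC))
p=[0.6077,-.0923,-.0421];R=Ro.from_euler('z',p[2]).as_matrix()
for th in(2.9,3.03,3.14):
  print(th,((proj(d2,[R@[-.075*np.cos(th),-.12+y,.08+.075*np.sin(th)+.0025]+[p[0],p[1],0] for y in(.03,-.03)])-[190,130]+.4)*4).round(0).tolist())
for i,(x,y,w,h) in enumerate([(190,130,200,32)]): # pots and vial tops, before/after
  print('diff',np.abs(d2['color'][y:y+h,x:x+w].astype(int)-load('top0')['color'][y:y+h,x:x+w]).mean())
E
```

```text
2.9 [[568.0, 227.0], [690.0, 236.0]]
3.03 [[566.0, 228.0], [687.0, 238.0]]
3.14 [[565.0, 232.0], [684.0, 241.0]]
diff 2.40734375
```

View pics/c6.png

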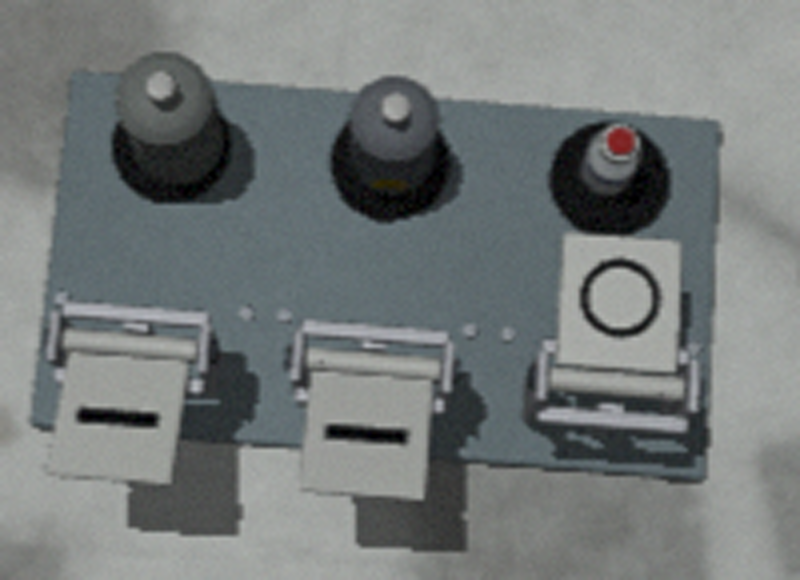

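The right paddle lies flat with its ring up. Its edge corners are at about (565,234) and (681,241), against (565,232) and (684,241) predicted for an angle of pi. The other paddles, the pots and the vial are at the same pixels as before, and the arm is clear.

```bash
python3 -c "
from station import *
print(hand_in())"
```

```text
the job is handed in; nothing more can be done
None
```

I flipped the paddle of the right bay, the one with the bare vial, over its axle. I then pressed it down onto its far stop, where the reading rose to about 14 N with almost no further travel. The job was handed in at about 8.6 s of the 34 s allowed; no verdict is reported.

- **Flipped paddle:** the last top picture shows it flat with the ring face up. Its edge corners are within 3 px (0.75 camera px) of where a fully flat paddle should appear. The picture alone separates 3.03 rad from fully flat by only 3–4 px, so the stop contact is the stronger evidence.
- **Everything else:** the other two paddles, both pots and the vial look unmoved from the first picture, and the arm stood clear with only noise on the force reading.
- **Failures:** no check failed or disagreed.

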